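# Slide a block under the marking punch and mark it

### The arm

A 6-joint arm with a two-finger parallel gripper is mounted at the origin on a cart in front of the work surface, level with it; the furniture and walls round the work are solid. World frame = base frame: x ahead of the robot, y to its left, z up, the work surface at z = 0. Lengths are in mm, angles in rad, forces in N, time in s.
With the tool pointing down it reaches from about 150 to 775 mm from the base axis. Payload 6.1 kg.
Tool frame: the origin (TCP) lies midway between the tips of the shut fingers; the grasp point (between the pads) lies 19 mm behind it; z points along the fingers, y is the line along which they close (so a half turn about z gives the same grasp; the last joint's range is limited). The gripper opens to 85 mm and grips with 20 to 120 N. Pads are 22 mm wide; open, the fingers measure 114 mm over their backs; the gripper's body (76 mm by 85 mm) begins 54 mm behind the grasp point. The pads swing forward as they close: fully open they stand 13 mm farther back than shut.
Start: joints at [1.265, 0.126, -0.04, 1.405, 0, 1.571], TCP at [158.048, 500.629, 207.795] pointing down, gripper open.
Joint ranges: [-2.72, 2.72], [-0.95, 1.95], [-1.27, 1.35], [-1.78, 2.02], [-1.46, 1.47], [-3.14, 3.14]. Speed limits (rad/s): [2.39, 2.39, 3.01, 3.14, 3.14, 3.14].

### API

Orientations are given as a rotation vector (axis times angle).
In Python, from rig import env gives the robot as it stands.
- The arm moves only by the tool arm_command, never from a script. Its argument "steps" is a list of rows, each a list of 4 numbers: the shift along the world's x, y, z scaled (see below), then the turn about the world's z scaled (see below). A call has 1 to 5 rows; each row shifts and turns the commanded pose from where the row before left it; what a row does not reach is not made up. The controller multiplies each number of a shift by 30 mm and each number of a turn by 180 degrees. A row lasts 1/12 s, in which the tool goes at most 41.7 mm and 7.16 degrees, less where a joint would pass 70% of its speed; a pose out of reach is approached as far as the arm can. A call with a number of a shift or a turn outside -1 to 1 is refused whole. A call with a gripper value outside its range is refused whole. "hand" is the finger opening in mm, from 0 to 85.4, set as the call begins (left out, the last holds). The fingers move at their own pace and stop on an object; the grip force is fixed at half the most. Time passes only in rows, so rows that do not move let the fingers close. It gives the time, the measured TCP pose, the force, the opening and the grip force at its end, in the units of the state.
- env.get_obs(): the state, without advancing time (a new reading comes with each control period).
- env.snapshot(name): name is "scene" or "side" or "wrist"; returns a dict with "pixels" (480x640x3 uint8, blue, green, red), "depth" (480x640 float32, mm along the optical axis (not along the pixel's ray), 0 where there is no reading), "fovy" (degrees; the focal length in pixels is half the picture's height over the tangent of half this angle, whatever the lens; pixels are square), "cx", "cy" (the principal point, pixels), "world_from_camera" (4x4, takes a point from camera to world coordinates); the wrist camera has in their place "T_tool_cam" (4x4, takes a point from camera to tool coordinates, whose origin is the TCP and whose axes are the flange's). Camera axes: x right, y down, z forward; pixel columns grow to the right and rows downward; lengths in mm; the calibration is good to about 2 mm. A picture is of the moment at which its call begins: read the wrist's pose just before it.
- env.job_done(): hands the job in; it is judged then, once.
The state is a dict: "time_s": time; "joint_pos": joint angles; "qvel": joint speeds; "joint_efforts": joint torques, N m; "tcp_pos": TCP position; "ee_rot": TCP orientation; "wrist_force": force on the tool from outside, world axes, zero at the start; "moment": the same for the moment, N m; "width": finger opening in mm; "gripper_force": force on a finger pad.
Only numpy, scipy, OpenCV 4.12 (cv2) and the standard library are available. Lean on these libraries where they do the work, as an engineer would, in place of code of your own. Each camera call takes 0.05 s, during which the arm holds its last target. There are 200 camera calls.

### The job

Put the pine block lengthwise into the open mouth of the marking jig, slide it between the rails and under the bridge until its end is fully home against the end stop, lying flat. Then press the spring plunger on the bridge down to its stop to mark the block and let it come back up, leaving the block home in the jig. Do not shift the cold chisel or the tape roll that lie about.

Things in the scene. Friction and masses are not known exactly. Their poses are not given: they have to be found in the camera images.
- wood_block: loose pine block with plain wood faces, 113 (its x) x 56 (y) x 43 (z) mm, about 0.12 kg; origin at the centre of its underside. Starts flat on the bench, left or right of the vice; either end may go in first.
- jig: marking jig fixed to the bench; base plate 230 (its x, -115 to 115) x 116 (y) x 8 mm thick. Origin under the centre of the plate; its x axis runs from the open mouth (towards the robot) to the end stop. Two aluminium guide rails 14 mm thick, tops at z 30, inner faces at y = +/-31, run from x -15 to 100. Below, coordinates in mm are in this jig frame.
- jig_mouth (a point): middle of the mouth on the base plate, at x -46, y 0, z 8: flared lead-ins from here to x -15 narrow the gap from 84 to 62 mm. The block can be laid flat on the base plate short of the bridge with its centre at about x -50; the plate begins at x -115.
- jig_bridge (a point): middle of the underside of the grey bridge, at x 45, y 0, z 57. The bridge crosses the rails from x 20 to 70, top z 75, uprights at y +/-46 to 58; the block on the base plate stands to z 51. The plunger stands on the middle of the bridge.
- jig_stop (a point): centre of the steel end stop's face, at x 85, y 0, z 29.5. The block is home with its centre at x 28.5; its tail then ends at x -28, 48 mm out in front of the bridge.
- plunger_top (a point): centre of the top of the black round plunger head (33 mm across, 15 mm high), 114 mm above the bench when up; it moves with the head
- punch_plunger (a joint): plunger travel in m: 0 up, 0.008 down at its stop; spring needs about 2.5 N to start and 6.5 N at the stop, and returns it when let go
- cold_chisel: loose steel cold chisel, 177 (x) x 26 (y) x 17 (z) mm, beside the jig; origin at the centre of its underside. Leave it where it lies.
- tape_roll: loose roll of grey tape lying flat, 86 mm across, 24 mm high, beside the block; origin at the centre of its underside. Leave it where it lies.
- bench_vice: grey bench vice fixed between the left and right work places; keep clear. It fills x 0.25 to 0.66, y 0.04 to 0.18 m in the world and stands to z 0.175. Its origin lies under its middle, 90 mm below the bench top.
There are look-alikes about, which are no part of the job. Of the things that look like the wood_block, the larger one is meant.

How it is judged (in metres and radians):
On the way, in this order (a step that is already met when the one before it is completed fails the run):
1. the block lies flat between the rails, home against the end stop, the plunger still up (x of wood_block in the frame of jig between 0.0245 and 0.032 m and y of wood_block in the frame of jig between -0.0055 and 0.0055 m and z of wood_block in the frame of jig between 0.0055 and 0.0115 m and angle between the x axis of wood_block and the x axis of jig, either way round below 0.08 rad and angle between wood_block's own z axis and vertical below 0.08 rad and linear speed of wood_block below 0.02 m/s and value of joint punch_plunger below 0.002 m), for 0.2 s.
2. the plunger is pressed down to its stop with the block home (x of wood_block in the frame of jig between 0.0245 and 0.032 m and y of wood_block in the frame of jig between -0.0055 and 0.0055 m and z of wood_block in the frame of jig between 0.0055 and 0.0115 m and angle between the x axis of wood_block and the x axis of jig, either way round below 0.08 rad and angle between wood_block's own z axis and vertical below 0.08 rad and value of joint punch_plunger above 0.007 m), for 0.1 s.
At the end, for the whole second after the job is handed in: The block lies flat on the jig's base plate between the rails, its end within about 4 mm of the stop, in line with the jig within 0.08 rad and at rest; the plunger is back up (less than 1.5 mm down); chisel and tape roll have not been shifted by more than 30 mm (x of wood_block in the frame of jig between 0.0245 and 0.032 m and y of wood_block in the frame of jig between -0.0055 and 0.0055 m and z of wood_block in the frame of jig between 0.0055 and 0.0115 m and angle between the x axis of wood_block and the x axis of jig, either way round below 0.08 rad and angle between wood_block's own z axis and vertical below 0.08 rad and linear speed of wood_block below 0.02 m/s and value of joint punch_plunger below 0.0015 m); the robot touches nothing.
It fails at once if the cold chisel is shifted by more than 30 mm (distance of cold_chisel from where it was at the start of the episode above 0.03 m).
It fails at once if the tape roll is shifted by more than 30 mm (distance of tape_roll from where it was at the start of the episode above 0.03 m).
It also fails if it takes over 61 s, if anything falls off the work surface, if the arm or the gripper's body presses on something with over 40 N, if the wrist force passes 120 N, or if a joint passes its speed limit or range.

## Working session

There is one attempt and no reset: what is moved stays moved. The work goes in short steps, Python scripts to look and compute and a tool call to move; the robot and the scene stay as the last step left them, time stands still between calls to the robot, and variables do not carry over. Pictures are saved under pics/ and viewed, at most 10 in all, crops included, and the job is handed in when it is done.

Besides the shell and the picture viewer there is one more tool, called after ">>>" as a command line: name --pt "numbers of a row" for each row, then --argument value for the rest. arm_command: Moves the arm, as the interface text tells. Shifts and turns lie within -1 to 1; 1 stands for 30 mm of shift or 180 degrees of turn. Its arguments: {"type":"object","properties":{"steps":{"type":"array","items":{"type":"array","items":{"type":"number"}}},"hand":{"type":"number"}},"required":["steps"]}

```bash
mkdir -p pics; cat > h.py <<'E'
import numpy as np,cv2
from scipy.spatial.transform import Rotation as R
from rig import env
def snap(n):
    o=env.get_obs(); s=env.snapshot(n)
    if 'world_from_camera' in s: T=np.array(s['world_from_camera'])
    else:
        W=np.eye(4);W[:3,:3]=R.from_rotvec(o['ee_rot']).as_matrix();W[:3,3]=o['tcp_pos'];T=W@np.array(s['T_tool_cam'])
    s['T']=T;s['f']=240/np.tan(np.radians(s['fovy'])/2);return s
def cloud(s):
    v,u=np.mgrid[:480,:640];d=s['depth']
    P=np.stack([(u-s['cx'])/s['f']*d,(v-s['cy'])/s['f']*d,d],-1)
    return P@s['T'][:3,:3].T+s['T'][:3,3]
def ray(s,uv,z):
    r=s['T'][:3,:3]@np.array([(uv[0]-s['cx'])/s['f'],(uv[1]-s['cy'])/s['f'],1]);c=s['T'][:3,3]
    return c+r*(z-c[2])/r[2]
E
python3 - <<'E'
from h import *
a=[]
for n in ['scene','side']:
    s=snap(n);np.savez('pics/'+n,P=cloud(s),px=s['pixels']);cv2.imwrite(f'pics/{n}.png',s['pixels']);print(n,s['T'].round(2),s['f'])
print(env.get_obs())
E
```

```text
scene [[-5.3000e-01 -3.1000e-01  7.9000e-01 -7.9264e+02]
 [-8.5000e-01  2.2000e-01 -4.8000e-01  8.8089e+02]
 [-2.0000e-02 -9.2000e-01 -3.8000e-01  7.1049e+02]
 [ 0.0000e+00  0.0000e+00  0.0000e+00  1.0000e+00]] 623.3843762750575
side [[ 9.3000e-01 -1.7000e-01  3.2000e-01  1.3291e+02]
 [-3.6000e-01 -4.2000e-01  8.3000e-01 -9.1188e+02]
 [-1.0000e-02 -8.9000e-01 -4.5000e-01  5.9464e+02]
 [ 0.0000e+00  0.0000e+00  0.0000e+00  1.0000e+00]] 523.8515650316098
{'time_s': 0.1, 'joint_pos': array([ 1.26501477e+00,  1.26357263e-01, -4.04910707e-02,  1.40539108e+00,
       -4.37347400e-05,  1.57077469e+00]), 'qvel': array([-0.00072275,  0.00060893,  0.00344308,  0.00109279,  0.0009427 ,
       -0.00071237]), 'joint_efforts': array([-1.46345486e-03, -4.36901844e+01,  3.53607595e+01,  1.35736549e-02,
       -7.96530867e-05, -7.71582307e-06]), 'tcp_pos': array([157.94154496, 500.27142996, 207.09393948]), 'ee_rot': array([-4.78390788e-01, -3.10477571e+00,  2.25067907e-03]), 'wrist_force': array([ 0.24333737, -0.03609119,  0.42245905]), 'moment': array([0.02724605, 0.04049788, 0.01068841]), 'gripper_force': 0.0, 'width': 85.33906230880343}
```

View pics/scene.png

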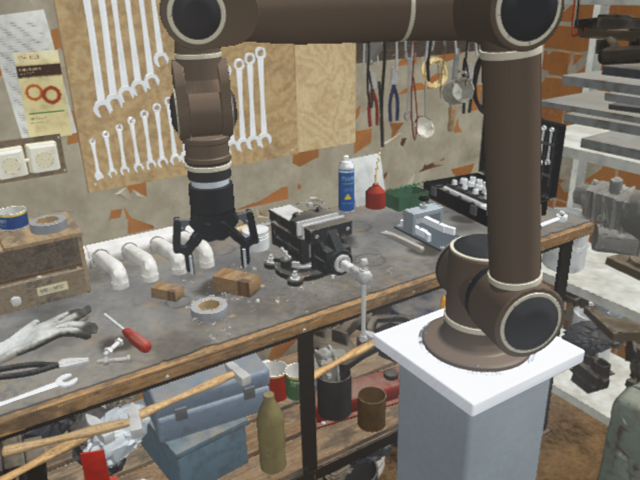

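View pics/side.png

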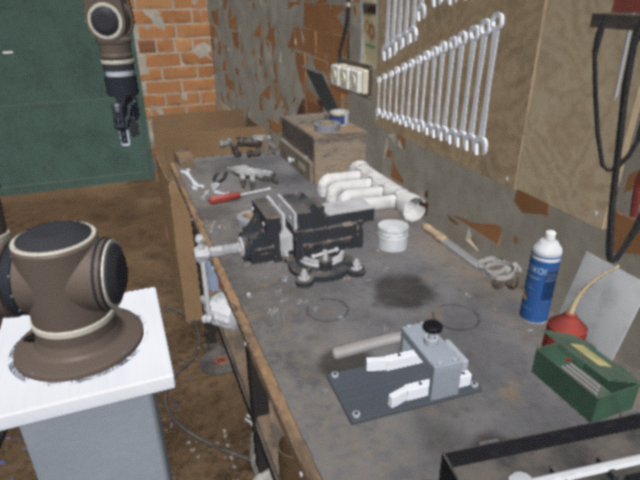

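The scene view shows the small wood block at about (167,291) and the larger one at (237,281). The tape roll is at (209,307) and the vice at (310,240). The side view shows the jig plate at (405,375), the plunger head at (432,327) and the chisel at (365,345). Candidates for the pine block are (167,291), which is small, (237,281), which is larger, and the wooden box at (40,255), which is furniture. I choose (237,281).

```bash
python3 - <<'E'
from h import *
d=np.load('pics/scene.npz');P=d['P'];px=d['px']
sub=np.zeros((480,640),bool);sub[255:320,140:275]=1
hsv=cv2.cvtColor(px,cv2.COLOR_BGR2HSV)
wood=sub&(hsv[...,1]>90)&(P[...,2]>5)&(P[...,2]<80)
n,l,st,c=cv2.connectedComponentsWithStats(wood.astype(np.uint8))
for i in range(1,n):
    if st[i,4]<100: continue
    Q=P[l==i];zt=np.percentile(Q[:,2],95)
    T=Q[abs(Q[:,2]-zt)<5];r=cv2.minAreaRect(T[:,:2].astype(np.float32));print(st[i],'ztop',zt,r,T.mean(0))
t=sub&(hsv[...,1]<60)&(P[...,2]>18)&(P[...,2]<30);t[:295]=0
Q=P[t];print('tape',cv2.minEnclosingCircle(Q[:,:2].astype(np.float32)),len(Q))
d=np.load('pics/side.npz');P=d['P'];px2=d['px']
for (lo,hi,nm) in [(4,12,'plate'),(26,34,'rails'),(70,80,'bridge'),(110,119,'plunger')]:
    m=(P[...,2]>lo)&(P[...,2]<hi);m[:310]=0;m[:,:325]=0;m[425:]=0;m[:,485:]=0
    Q=P[m].astype(np.float32);print(nm,len(Q),cv2.minAreaRect(Q[:,:2]),Q.mean(0))
m=(P[...,2]>9)&(P[...,2]<22);m[:325]=0;m[365:]=0;m[:,:325]=0;m[:,405:]=0
Q=P[m].astype(np.float32);print('chisel?',len(Q),cv2.minAreaRect(Q[:,:2]))
a=cv2.resize(px[240:330,130:290],None,fx=5,fy=5)[:, :800];b=cv2.resize(px2[310:430,320:490],None,fx=4,fy=4)
cv2.imwrite('pics/c1.png',a);cv2.imwrite('pics/c2.png',b)
E
```

```text
[213 268  27  18 281] ztop 43.817888805500615 ((531.5985107421875, 326.31451416015625), (58.57472610473633, 58.75368881225586), 34.469276428222656) [531.49641587 328.75289603  41.89860991]
tape ((438.5086364746094, 417.8445739746094), 48.04347610473633) 382Traceback (most recent call last):
  File "<stdin>", line 16, in <module>
cv2.error: OpenCV(4.12.0) /io/opencv/modules/imgproc/src/convhull.cpp:143: error: (-215:Assertion failed) total >= 0 && (depth == CV_32F || depth == CV_32S) in function 'convexHull'
```

```bash
python3 - <<'E'
from h import *
d=np.load('pics/scene.npz');P=d['P'];px=d['px']
m=(P[...,2]>35)&(P[...,2]<50);m[:260]=0;m[300:]=0;m[:,:205]=0;m[:,268:]=0
hsv=cv2.cvtColor(px,cv2.COLOR_BGR2HSV);m&=hsv[...,1]>50
Q=P[m].astype(np.float32);print('block',len(Q),cv2.minAreaRect(Q[:,:2]),Q.mean(0))
print('px',cv2.boundingRect(m.astype(np.uint8)))
d=np.load('pics/side.npz');P=d['P'];px2=d['px']
print([P[v,u].round(0) for u,v in [(432,327),(350,400),(365,345),(430,345),(400,300)]])
for (lo,hi,nm) in [(3,13,'plate'),(25,35,'rails'),(70,80,'bridge'),(108,120,'plunger')]:
    m=(P[...,2]>lo)&(P[...,2]<hi);m[:310]=0;m[:,:325]=0;m[425:]=0;m[:,485:]=0
    Q=P[m].astype(np.float32);print(nm,len(Q),len(Q)>3 and (cv2.minAreaRect(Q[:,:2]),Q.mean(0)))
a=cv2.resize(px[240:330,130:290],None,fx=5,fy=5);b=cv2.resize(px2[310:430,320:490],None,fx=4,fy=4)
cv2.imwrite('pics/c1.png',a);cv2.imwrite('pics/c2.png',b)
E
```

```text
Traceback (most recent call last):
cv2.error: OpenCV(4.12.0) /io/opencv/modules/imgproc/src/convhull.cpp:143: error: (-215:Assertion failed) total >= 0 && (depth == CV_32F || depth == CV_32S) in function 'convexHull'
```

```bash
python3 - <<'E'
from h import *
rect=lambda Q:cv2.minAreaRect(np.ascontiguousarray(Q[:,:2],dtype=np.float32))
d=np.load('pics/scene.npz');P=d['P'];px=d['px']
m=(P[...,2]>35)&(P[...,2]<50);m[:260]=0;m[300:]=0;m[:,:205]=0;m[:,268:]=0
hsv=cv2.cvtColor(px,cv2.COLOR_BGR2HSV);m&=hsv[...,1]>50
Q=P[m];print('block',len(Q),rect(Q),Q.mean(0))
print('px',cv2.boundingRect(m.astype(np.uint8)))
d=np.load('pics/side.npz');P=d['P'];px2=d['px']
print([P[v,u].round(0) for u,v in [(432,327),(350,400),(365,345),(430,345),(400,300)]])
for (lo,hi,nm) in [(3,13,'plate'),(25,35,'rails'),(70,80,'bridge'),(108,120,'plunger')]:
    m=(P[...,2]>lo)&(P[...,2]<hi);m[:310]=0;m[:,:325]=0;m[425:]=0;m[:,485:]=0
    Q=P[m];print(nm,len(Q),len(Q)>3 and (rect(Q),Q.mean(0)))
a=cv2.resize(px[240:330,130:290],None,fx=5,fy=5);b=cv2.resize(px2[310:430,320:490],None,fx=4,fy=4)
cv2.imwrite('pics/c1.png',a);cv2.imwrite('pics/c2.png',b)
E
```

```text
block 514 ((510.3945617675781, 313.8653564453125), (113.69210052490234, 65.93517303466797), 31.499052047729492) [506.57302443 314.46063143  41.03342535]
px (213, 268, 47, 18)
[array([ 541., -338.,  112.]), array([ 402., -337.,    7.]), array([ 482., -224.,   13.]), array([ 538., -341.,   80.]), array([627., -93.,  -2.])]
plate 4626 (((497.8844909667969, -249.5060272216797), (277.4566650390625, 242.8583526611328), 87.30661010742188), array([ 464.85128712, -326.52987269,    7.21921125]))
rails 905 (((528.4634399414062, -331.68890380859375), (114.99711608886719, 148.6673126220703), 87.43283081054688), array([ 514.07521026, -340.50335953,   28.79801423]))
bridge 1166 (((545.6412353515625, -330.3039855957031), (118.02336120605469, 50.968753814697266), 87.76374816894531), array([ 541.04098591, -341.20564867,   73.83272887]))
plunger 185 (((545.3231811523438, -331.64471435546875), (28.033329010009766, 30.280818939208984), 79.08116149902344), array([ 544.2040426 , -333.31672175,  111.13641327]))
```

View pics/c1.png

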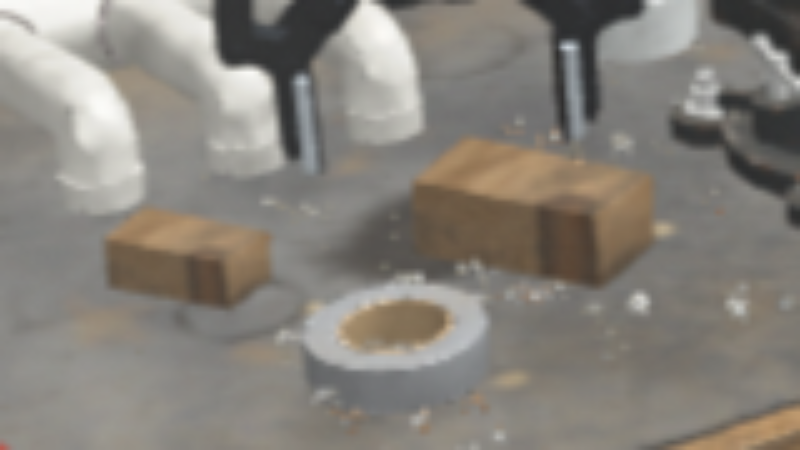

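View pics/c2.png

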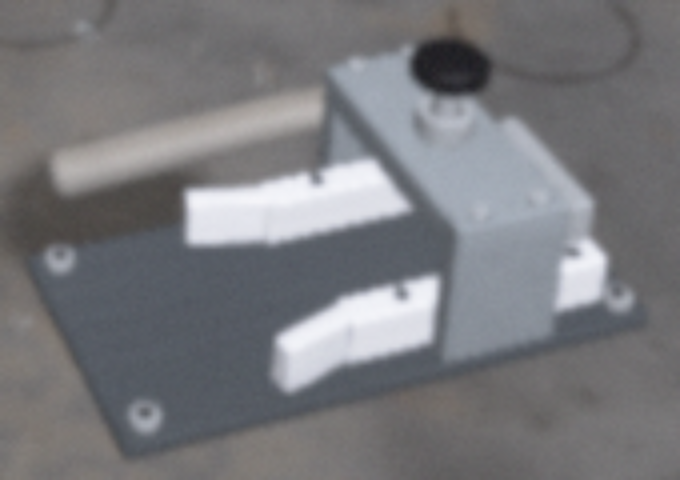

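The c1 crop confirms the larger block, with its centre at about (535,210) in the crop. The tape is at (395,335) and the small look-alike at (190,260). The c2 crop shows the jig with its mouth towards the robot at left, white rails, the bridge, the black plunger at (450,65) and the chisel lying left of the jig at (190,135). Next I move over the block for a wrist view.

>>> arm_command --pt "1 -0.6 0.3 0.0385" --pt "1 -0.6 0.3 0.0385" --pt "1 -0.6 0.3 0.0385" --pt "1 -0.6 0 0.0385" --pt "1 -0.6 0 0.0385" --hand 85

```text
time_s: 0.52
tcp_pos: [305.1, 412.5, 234.4]
ee_rot: [-0.452, 3.109, 0.001]
wrist_force: [0.4, 0.7, 0.6]
width: 85.1
gripper_force: 0.0
```

>>> arm_command --pt "1 -0.6 0 0.0385" --pt "1 -0.6 0 0.0385" --pt "1 -0.6 0 0" --pt "1 -0.6 0 0" --pt "0.5 -0.6 0 0"

```text
time_s: 0.93
tcp_pos: [440.2, 322.8, 233.1]
ee_rot: [0.803, -3.037, 0.001]
wrist_force: [-0.5, -0.3, -0.3]
width: 85.4
gripper_force: 0.0
```

```bash
cat > blk.py <<'E'
from h import *
s=snap('wrist');o=env.get_obs();P=cloud(s);px=s['pixels'];cv2.imwrite('pics/w1.png',px)
hsv=cv2.cvtColor(px,cv2.COLOR_BGR2HSV)
m=(P[...,2]>36)&(P[...,2]<50)&(hsv[...,1]>50)&(s['depth']>0)
m=cv2.morphologyEx(m.astype(np.uint8),cv2.MORPH_OPEN,np.ones((5,5)))
n,l,st,c=cv2.connectedComponentsWithStats(m)
i=1+np.argmax(st[1:,4]);print(st[i],n);Q=P[l==i]
print(cv2.minAreaRect(np.ascontiguousarray(Q[:,:2],dtype=np.float32)),Q.mean(0))
Y=R.from_rotvec(o['ee_rot']).as_matrix();print('yaw y',np.degrees(np.arctan2(Y[1,1],Y[0,1])),'z',Y[:,2])
print(o['time_s'],o['tcp_pos'],o['joint_pos'],o['width'],s['T'][:3,3])
E
python3 blk.py
```

```text
[ 248  214   58   98 4824] 3
((514.1551513671875, 313.6086120605469), (110.97217559814453, 54.52458190917969), 32.27894592285156) [511.83193538 312.29578491  42.03794494]
yaw y 119.470969224606 z [ 4.98419257e-04 -2.85145506e-03 -9.99995810e-01]
0.9833 [441.30927759 320.21126377 233.13985347] [ 0.62921768  0.16770834  0.06475824  1.46912139 -0.0025987   0.11485521] 84.86900461028922 [375.0093036  286.33816015 398.66676662]
```

View pics/w1.png

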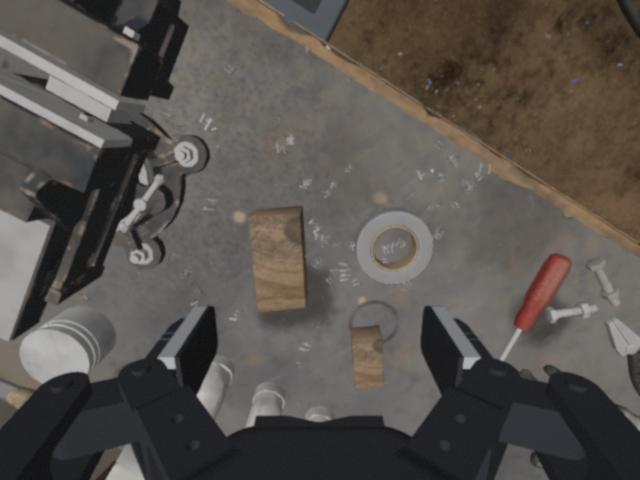

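The wrist view shows the block at (278,260), the tape at (395,247) clear to the right, the small look-alike at (368,357) and the vice at left. I align above the tail half (robot-side end) and descend.

>>> arm_command --pt "0.7 -0.45 -1 0.0155" --pt "0.65 -0.43 -1 0" --pt "0 0 -1 0" --pt "0 0 -1 0" --pt "0 0 -1 0"

```text
time_s: 1.4
tcp_pos: [477.9, 297.2, 82.3]
ee_rot: [0.877, -3.016, 0.0]
wrist_force: [-0.1, 0.1, 0.7]
width: 85.1
gripper_force: 0.0
```

>>> arm_command --pt "0 0 0 0" --pt "0 0 0 0" --pt "0 0 0 0"

```text
time_s: 1.65
tcp_pos: [478.5, 298.3, 85.7]
ee_rot: [-0.879, 3.015, 0.001]
wrist_force: [0.1, 0.5, 0.6]
width: 85.2
gripper_force: 0.0
```

```bash
python3 blk.py
```

```text
[  266   230    87   154 12297] 2
((514.823486328125, 314.11590576171875), (112.19522094726562, 54.75189971923828), 32.13463592529297) [510.34880089 311.03508953  41.97544026]
yaw y 122.51134048026469 z [ 0.00250803  0.00163562 -0.99999552]
1.7 [479.05863558 298.6391778   86.40028846] [ 5.57404290e-01  2.23454266e-01 -1.89378412e-01  1.15497003e+00
  6.13244815e-05 -1.00255070e-02] 85.11257877197698 [415.1263442  258.26478744 251.12689194]
```

>>> arm_command --pt "0.17 -0.11 -0.55 0" --pt "0 0 -0.55 0" --pt "0 0 -0.55 0" --pt "0 0 -0.5 0" --pt "0 0 0 0"

```text
time_s: 2.12
tcp_pos: [482.8, 294.4, 19.1]
ee_rot: [0.879, -3.015, 0.0]
wrist_force: [-0.0, -0.7, 0.2]
width: 85.1
gripper_force: 0.0
```

>>> arm_command --pt "0 0 0 0" --pt "0 0 0 0"

```text
time_s: 2.28
tcp_pos: [484.3, 295.3, 21.7]
ee_rot: [-0.878, 3.013, 0.001]
wrist_force: [0.4, -0.3, 1.0]
width: 85.1
gripper_force: 0.0
```

>>> arm_command --pt "0 0 0 0" --pt "0 0 0 0" --pt "0 0 0 0" --pt "0 0 0 0" --pt "0 0 0 0" --hand 45

```text
time_s: 2.7
tcp_pos: [483.3, 294.5, 19.9]
ee_rot: [-0.879, 3.016, 0.0]
wrist_force: [0.5, 0.6, 0.1]
width: 45.0
gripper_force: 0.0
```

>>> arm_command --pt "0 0 0 0" --pt "0 0 0 0" --pt "0 0 0 0" --pt "0 0 0 0" --pt "0 0 0 0"

```text
time_s: 3.12
tcp_pos: [483.1, 294.4, 19.6]
ee_rot: [0.879, -3.016, 0.0]
wrist_force: [-0.1, -0.9, -0.0]
width: 45.4
gripper_force: 0.0
```

>>> arm_command --pt "0 0 0.3 0" --pt "0 0 0.5 0" --pt "0 0 0.5 0" --pt "0 0 0 0" --pt "0 0 0 0"

```text
time_s: 3.53
tcp_pos: [484.0, 294.9, 59.8]
ee_rot: [-0.878, 3.014, 0.001]
wrist_force: [-0.3, -0.3, 0.3]
width: 45.2
gripper_force: 0.0
```

It closed to 45 mm with no force, so the grasp missed. I look again.

```bash
python3 blk.py;python3 - <<'E'
from h import *
s=snap('side');cv2.imwrite('pics/s2.png',s['pixels'])
s=snap('scene');a=cv2.resize(s['pixels'][200:330,130:300],None,fx=3,fy=3);b=cv2.imread('pics/w1.png')[:390]
cv2.imwrite('pics/m1.png',np.hstack([a[:,:290*1+0] if 0 else cv2.resize(a,(400,306)),cv2.resize(b,(400,306))]))
E
```

```text
[  269   238    99   170 15275] 2
((514.8189697265625, 314.23126220703125), (112.22480773925781, 54.667518615722656), 32.284767150878906) [509.83202355 310.74116726  41.96846302]
yaw y 122.4939134840028 z [ 6.76845059e-04  3.80611618e-04 -9.99999699e-01]
3.5833 [483.38766674 294.57668184  58.83008272] [ 5.47318307e-01  2.41851129e-01 -2.28242619e-01  1.09992653e+00
 -2.72165203e-05 -1.98074971e-02] 45.06009629120996 [420.41267006 254.8600579  225.18512819]
```

View pics/m1.png

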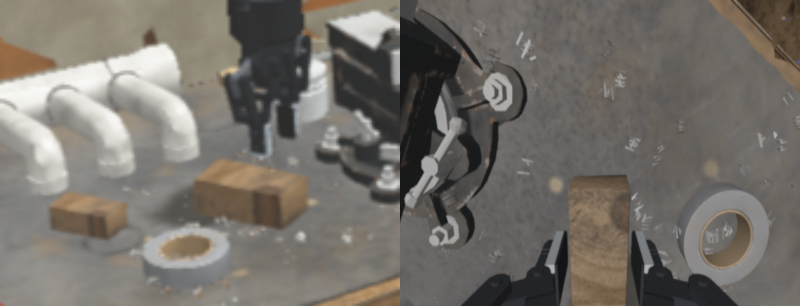

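The block has not moved. In the left picture the fingers hang above the block at (265,135); in the right one the block at (600,240) lies between the pads. I check where the fingertips really are in the scene cloud.

```bash
python3 - <<'E'
from h import *
for n in ['scene','side','wrist']:
    s=snap(n);P=cloud(s);o=env.get_obs()
    D=P-np.array(o['tcp_pos']);m=(np.hypot(D[...,0],D[...,1])<90)&(P[...,2]>50)&(P[...,2]<105)&(s['depth']>0)
    Q=P[m];print(n,m.sum(),o['tcp_pos'])
    for lo in range(50,105,6):
        q=Q[(Q[:,2]>=lo)&(Q[:,2]<lo+6)]
        if len(q): 
            t=np.radians(122.5);e=q[:,:2]-np.array(o['tcp_pos'])[:2];a=e@[np.cos(t),np.sin(t)];b=e@[np.sin(t),-np.cos(t)]
            print(lo,len(q),'close',a.min().round(),a.max().round(),'along',b.min().round(),b.max().round())
E
```

```text
scene 134 [482.66206682 294.1228071   57.72864289]
80 13 close -26.0 29.0 along -9.0 9.0
86 35 close -28.0 35.0 along -14.0 11.0
92 43 close -30.0 37.0 along -14.0 11.0
98 36 close -29.0 40.0 along -12.0 11.0
104 7 close -21.0 41.0 along -10.0 6.0
side 12 [482.67019256 294.12963197  57.7336252 ]
86 1 close 26.0 26.0 along 11.0 11.0
92 3 close 21.0 25.0 along 4.0 10.0
98 5 close 20.0 24.0 along -1.0 8.0
104 3 close 20.0 25.0 along 2.0 5.0
wrist 2036 [482.72888182 294.17128418  57.81462251]
80 95 close -28.0 27.0 along -9.0 12.0
86 435 close -35.0 35.0 along -11.0 13.0
92 647 close -36.0 36.0 along -10.0 13.0
98 728 close -36.0 36.0 along -11.0 12.0
104 131 close -35.0 36.0 along -11.0 12.0
```

The fingertips sit about 24 mm above the reported TCP at this opening, so the pads closed just above the block. I go lower by that amount.

>>> arm_command --pt "0 0 0 0" --pt "0 0 0 0" --pt "0 0 -0.5 0" --pt "0 0 -0.5 0" --pt "0 0 -0.5 0" --hand 85

```text
time_s: 4.25
tcp_pos: [483.4, 294.6, 13.2]
ee_rot: [-0.879, 3.015, 0.0]
wrist_force: [0.0, -0.2, 0.3]
width: 85.3
gripper_force: 0.0
```

>>> arm_command --pt "0 0 -0.35 0" --pt "0 0 0 0" --pt "0 0 0 0"

```text
time_s: 4.5
tcp_pos: [482.8, 294.2, 2.7]
ee_rot: [0.879, -3.015, 0.001]
wrist_force: [-0.7, -0.8, 1.4]
width: 84.9
gripper_force: 0.0
```

>>> arm_command --pt "0 0 0 0" --pt "0 0 0 0" --pt "0 0 0 0" --pt "0 0 0 0" --pt "0 0 0 0" --hand 45

```text
time_s: 4.92
tcp_pos: [484.1, 295.0, 4.5]
ee_rot: [-0.878, 3.014, 0.001]
wrist_force: [-0.7, -0.2, 6.4]
width: 54.2
gripper_force: 64.5
```

>>> arm_command --pt "0 0 0 0" --pt "0 0 0 0" --pt "0 0 0 0" --hand 45

```text
time_s: 5.17
tcp_pos: [484.1, 295.0, 4.5]
ee_rot: [-0.878, 3.014, 0.001]
wrist_force: [-0.9, 0.1, 6.0]
width: 54.4
gripper_force: 64.5
```

Gripped, with 54 mm opening and 64 N. I lift and carry it over the vice.

>>> arm_command --pt "0 0 0.5 0" --pt "0 0 1 0" --pt "0 0 1 0" --pt "0 0 1 0" --pt "0 0 1 0"

```text
time_s: 5.58
tcp_pos: [482.9, 294.2, 139.5]
ee_rot: [0.879, -3.016, 0.0]
wrist_force: [0.2, 0.4, -0.9]
width: 54.7
gripper_force: 63.7
```

>>> arm_command --pt "0 0 1 0" --pt "0 0 1 0" --pt "0 0 1 0" --pt "0 0 0.6 0" --pt "0 0 0 0"

```text
time_s: 6.0
tcp_pos: [484.5, 295.2, 250.9]
ee_rot: [-0.877, 3.01, 0.003]
wrist_force: [0.3, 0.2, 0.0]
width: 54.7
gripper_force: 63.8
```

```bash
python3 - <<'E'
from h import *
s=snap('scene');P=cloud(s);o=env.get_obs();hsv=cv2.cvtColor(s['pixels'],cv2.COLOR_BGR2HSV)
D=P-np.array(o['tcp_pos']);m=(np.hypot(D[...,0],D[...,1])<120)&(abs(D[...,2]-15)<45)&(hsv[...,1]>90)
Q=P[m];print(o['tcp_pos'],len(Q),Q.min(0),Q.max(0),o['gripper_force'])
cv2.imwrite('pics/x.png',s['pixels'])
E
```

```text
[484.07734489 295.00348413 248.30768522] 492 [452.33123787 261.01979693 250.48579065] [570.6797577  362.81432658 290.59851774] 63.801398277282715
```

>>> arm_command --pt "-0.1 -0.95 0 -0.0385" --pt "-0.1 -0.95 0 -0.0385" --pt "-0.1 -0.95 0 -0.0385" --pt "-0.1 -0.95 0 -0.0385" --pt "-0.1 -0.95 0 -0.0385"

```text
time_s: 6.47
tcp_pos: [467.1, 150.6, 244.2]
ee_rot: [-0.068, -3.138, 0.001]
wrist_force: [0.6, 0.3, -1.1]
width: 54.5
gripper_force: 63.8
```

>>> arm_command --pt "-0.1 -0.95 0 0" --pt "-0.1 -0.95 0 0" --pt "-0.1 -0.95 0 0" --pt "-0.1 -0.95 0 0" --pt "-0.1 -0.95 0 0"

```text
time_s: 6.88
tcp_pos: [452.0, 8.2, 244.3]
ee_rot: [-0.059, -3.139, 0.0]
wrist_force: [0.9, 0.1, -0.7]
width: 54.4
gripper_force: 63.8
```

>>> arm_command --pt "-0.1 -0.95 0 0" --pt "-0.1 -0.95 0 0" --pt "-0.1 -0.95 0 0" --pt "-0.1 -0.95 0 0" --pt "-0.1 -0.95 0 0"

```text
time_s: 7.3
tcp_pos: [437.1, -134.2, 244.4]
ee_rot: [-0.059, -3.139, -0.001]
wrist_force: [-0.2, -0.7, -0.7]
width: 54.6
gripper_force: 63.8
```

>>> arm_command --pt "-0.1 -0.95 0 0" --pt "-0.1 -0.95 0 0" --pt "-0.1 -0.95 0 0" --pt "-0.2 -0.95 0 0" --pt "-0.3 -0.95 0 0"

```text
time_s: 7.72
tcp_pos: [413.4, -276.6, 244.0]
ee_rot: [-0.059, -3.139, -0.002]
wrist_force: [0.0, 0.0, -1.7]
width: 54.4
gripper_force: 63.8
```

>>> arm_command --pt "0 0 0 0" --pt "0 0 0 0" --pt "0 0 0 0"

```text
time_s: 7.97
tcp_pos: [413.7, -275.1, 244.8]
ee_rot: [-0.06, -3.139, -0.002]
wrist_force: [-0.4, -0.1, -1.1]
width: 54.8
gripper_force: 63.8
```

```bash
cat > jig.py <<'E'
from h import *
import sys
o=env.get_obs();s=snap('wrist');P=cloud(s);px=s['pixels'];cv2.imwrite(f'pics/{sys.argv[1]}.png',px)
rect=lambda Q:cv2.minAreaRect(np.ascontiguousarray(Q[:,:2],dtype=np.float32))
hsv=cv2.cvtColor(px,cv2.COLOR_BGR2HSV);ok=s['depth']>0
def comp(m,nm):
    m=cv2.morphologyEx(m.astype(np.uint8),cv2.MORPH_OPEN,np.ones((3,3)));n,l,st,c=cv2.connectedComponentsWithStats(m)
    for i in range(1,n):
        if st[i,4]>150: Q=P[l==i];print(nm,st[i],rect(Q),Q.mean(0).round(1))
near=ok&(abs(P[...,0]-500)<200)&(abs(P[...,1]+328)<120)
for lo,hi,nm in [(24,36,'rails'),(68,82,'bridge'),(107,121,'plunger')]: comp(near&(P[...,2]>lo)&(P[...,2]<hi),nm)
comp(near&(P[...,2]>3)&(P[...,2]<14)&(hsv[...,2]<110),'plate')
wz=P[...,2]-o['tcp_pos'][2];comp(ok&(hsv[...,1]>60)&(abs(P[...,:2]-np.array(o['tcp_pos'])[:2]).max(-1)<140)&(abs(wz-40)<14),'blocktop')
Y=R.from_rotvec(o['ee_rot']).as_matrix();print('yaw y',np.degrees(np.arctan2(Y[1,1],Y[0,1])),o['time_s'],o['tcp_pos'],o['width'],o['gripper_force'])
E
python3 jig.py j1
```

```text
rails [231 243  20  53 555] ((485.9840087890625, -365.7953796386719), (63.867218017578125, 16.872787475585938), 4.083828926086426) [ 485.8 -366.1   29.4]
plate [ 226  181  102   90 6643] ((442.25860595703125, -323.8325500488281), (115.88272094726562, 108.3284683227539), 87.53363800048828) [ 429.9 -324.     7.6]
plate [231 258   8  35 174] ((500.31024169921875, -381.1898193359375), (7.864785671234131, 45.00764465332031), 87.59471130371094) [ 501.7 -381.5    7.8]
blocktop [  251   271   134   151 17973] ((428.4625549316406, -275.5509948730469), (54.977352142333984, 68.98528289794922), 86.65514373779297) [ 423.7 -276.   281.8]
yaw y 87.81205911884385 7.9667 [ 413.67745127 -275.12160307  244.80615054] 54.751417796027205 63.83825182914734
```

View pics/j1.png

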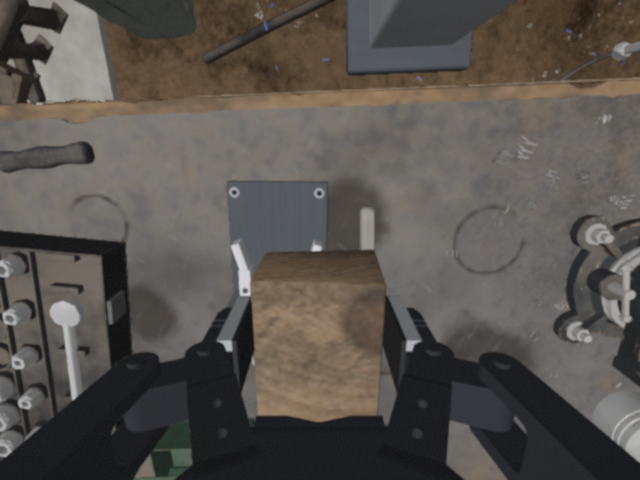

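The wrist view shows the block gripped at (318,335) and the plate front edge at row 181 (columns 228 to 327). The flares are at (240,265) and (317,245), and the chisel is at (367,230) to the right. I move over the mouth and descend to just above the plate, short of the rails.

>>> arm_command --pt "-0.46 -0.78 0 0" --pt "-0.46 -0.79 0 0" --pt "0 0 -1 0" --pt "0 0 -1 0" --pt "0 0 -1 0"

```text
time_s: 8.43
tcp_pos: [387.0, -322.0, 155.3]
ee_rot: [0.057, 3.14, -0.001]
wrist_force: [0.9, -0.4, -1.3]
width: 54.8
gripper_force: 64.0
```

>>> arm_command --pt "0 0 -1 0" --pt "0 0 -1 0" --pt "0 0 -0.8 0" --pt "0 0 0 0" --pt "0 0 0 0"

```text
time_s: 8.85
tcp_pos: [386.1, -321.0, 71.4]
ee_rot: [-0.056, -3.139, -0.003]
wrist_force: [0.0, -0.1, -0.3]
width: 54.5
gripper_force: 63.9
```

```bash
python3 jig.py j2
```

```text
bridge [264 250 112  11 941] ((367.1117858886719, -319.35125732421875), (54.13594055175781, 1.5774188041687012), 89.58731079101562) [ 367.1 -319.1   76. ]
plunger [  211   280   216   142 18931] ((400.987060546875, -321.4918212890625), (81.68894958496094, 68.57923889160156), 86.33521270751953) [ 396.3 -321.2  109.2]
plate [234 249  32  47 715] ((402.72784423828125, -368.98931884765625), (22.014551162719727, 34.332393646240234), 87.03746795654297) [ 398.3 -371.6    7.3]
plate [375 250  27  46 594] ((406.577392578125, -273.1728210449219), (18.54965591430664, 32.945919036865234), 87.82022857666016) [ 403.4 -270.7    7.2]
plate [378 373  13  47 402] ((508.33056640625, -273.3181457519531), (8.667104721069336, 39.16061782836914), 87.47281646728516) [ 510.9 -273.3    7.8]
plate [243 378  11  40 317] ((505.47900390625, -380.6720275878906), (8.50555419921875, 33.334075927734375), 89.3572998046875) [ 507.2 -380.3    8.1]
blocktop [  250   271   135   151 17937] ((400.775634765625, -321.4640808105469), (55.28628921508789, 69.04785919189453), 86.72150421142578) [ 396.  -321.7  108.4]
yaw y 87.94156126528715 8.85 [ 386.14428718 -320.99085326   71.3962692 ] 54.54774818409573 63.86722683906555
```

View pics/j2.png

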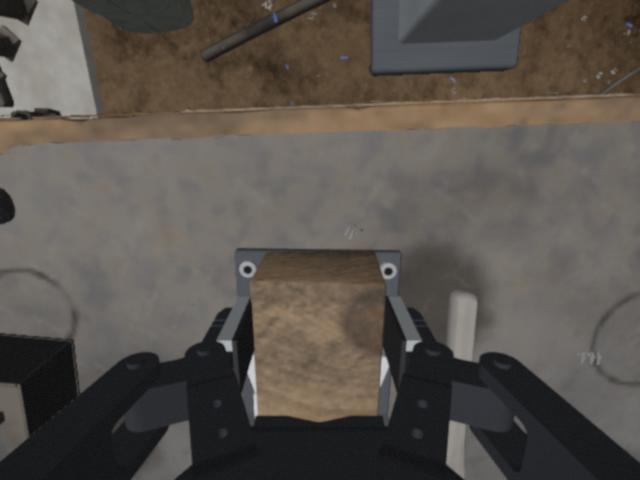

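The wrist view shows the block at (318,340) centred over the plate (front corners at (236,250) and (401,250)). The chisel is at (462,380), clear of the fingers. I lower to the plate.

>>> arm_command --pt "0 -0.02 -0.6 -0.002" --pt "0 0 -0.6 0" --pt "0 0 -0.4 0" --pt "0 0 -0.2 0" --pt "0 0 0 0"

```text
time_s: 9.32
tcp_pos: [387.1, -323.3, 18.7]
ee_rot: [0.068, 3.14, -0.001]
wrist_force: [-0.6, 0.7, -0.4]
width: 54.5
gripper_force: 64.0
```

>>> arm_command --pt "0 0 0 0" --pt "0 0 0 0" --pt "0 0 0 0"

```text
time_s: 9.57
tcp_pos: [387.4, -323.9, 19.5]
ee_rot: [0.069, 3.139, -0.002]
wrist_force: [-0.1, -0.5, -1.7]
width: 54.2
gripper_force: 64.0
```

>>> arm_command --pt "0 0 -0.1 0" --pt "0 0 0 0" --pt "0 0 0 0"

```text
time_s: 9.82
tcp_pos: [386.5, -323.2, 15.1]
ee_rot: [-0.069, -3.141, -0.0]
wrist_force: [-0.9, -0.1, -1.0]
width: 54.5
gripper_force: 64.0
```

>>> arm_command --pt "0 0 -0.07 0" --pt "0 0 0 0" --pt "0 0 0 0"

```text
time_s: 10.07
tcp_pos: [386.5, -323.2, 12.9]
ee_rot: [-0.069, -3.141, -0.0]
wrist_force: [-0.4, -0.1, 0.2]
width: 54.3
gripper_force: 64.0
```

```bash
python3 jig.py j3
```

```text
rails [ 258  259  122   12 1093] ((367.57928466796875, -321.7816467285156), (54.083290100097656, 1.9541972875595093), 88.1536865234375) [ 367.7 -320.5   30.1]
bridge [ 202  326   44   64 1099] ((385.0152587890625, -356.3358459472656), (14.211363792419434, 24.19365692138672), 87.00297546386719) [ 380.5 -351.8   74.7]
bridge [ 392  327   44   63 1098] ((388.31591796875, -288.7186279296875), (13.820259094238281, 24.58699607849121), 87.23145294189453) [ 383.1 -292.8   74.7]
plunger [  186   387   266    71 10099] ((373.7059631347656, -321.8599548339844), (64.00143432617188, 9.965928077697754), 87.44267272949219) [ 373.4 -321.9  114.9]
plunger [  18  404  114   76 4839] ((381.49078369140625, -374.32635498046875), (27.865570068359375, 14.472951889038086), 30.42071533203125) [ 376.6 -376.5  114.3]
plunger [ 507  405  114   75 4836] ((386.10107421875, -270.2828369140625), (14.042074203491211, 27.73493766784668), 55.985130310058594) [ 381.4 -267.7  114.3]
plate [214 282  36  31 607] ((393.31597900390625, -369.5129089355469), (20.3543758392334, 16.084304809570312), 89.13092803955078) [ 389.6 -
[... 196 characters left out ...]
((422.84356689453125, -221.8169403076172), (6.685601711273193, 15.407071113586426), 29.584999084472656) [ 422.3 -221.3    7.5]
plate [378 353  18  63 632] ((452.4412841796875, -285.49365234375), (9.54844856262207, 44.1798210144043), 87.41123962402344) [ 454.1 -286.9    7.5]
plate [242 360  15  56 466] ((449.7197265625, -366.2417907714844), (8.35242748260498, 36.38201141357422), 87.72013854980469) [ 451.  -364.9    8.3]
blocktop [  250   271   136   151 18005] ((401.15240478515625, -323.6054382324219), (55.056671142578125, 68.8744125366211), 86.44392395019531) [ 396.4 -324.    49.9]
yaw y 87.48496276692659 10.0667 [ 386.52266593 -323.17637403   12.86971463] 54.33077972443413 63.99387001991272
```

>>> arm_command --pt "0 0.04 0 0" --pt "0.3 -0.013 0 0" --pt "0.3 -0.013 0 0" --pt "0.3 -0.013 0 0" --pt "0 0 0 0"

```text
time_s: 10.53
tcp_pos: [416.0, -323.6, 13.2]
ee_rot: [0.067, 3.139, -0.001]
wrist_force: [0.5, -0.2, -0.4]
width: 54.4
gripper_force: 64.0
```

>>> arm_command --pt "0.2 -0.009 0 0" --pt "0.2 -0.009 0 0" --pt "0 0 0 0"

```text
time_s: 10.78
tcp_pos: [426.8, -323.9, 13.0]
ee_rot: [0.068, 3.14, -0.0]
wrist_force: [0.5, -0.4, -0.9]
width: 54.3
gripper_force: 64.0
```

>>> arm_command --pt "0.25 -0.011 0 0" --pt "0.25 -0.011 0 0" --pt "0.25 -0.011 0 0" --pt "0 0 0 0"

```text
time_s: 11.12
tcp_pos: [449.8, -325.0, 13.1]
ee_rot: [0.068, 3.14, -0.001]
wrist_force: [0.7, -0.3, -0.6]
width: 54.4
gripper_force: 64.0
```

>>> arm_command --pt "0.25 -0.011 0 0" --pt "0.25 -0.011 0 0" --pt "0.25 -0.011 0 0" --pt "0 0 0 0"

```text
time_s: 11.45
tcp_pos: [472.3, -326.0, 13.1]
ee_rot: [0.068, 3.14, -0.001]
wrist_force: [1.3, 0.1, -0.9]
width: 54.5
gripper_force: 64.0
```

```bash
python3 jig.py j4 | grep -E 'rails|yaw|blocktop';python3 - <<'E'
from h import *
s=snap('side');cv2.imwrite('pics/s4.png',cv2.resize(s['pixels'][250:430,300:500],None,fx=4,fy=3.3))
E
```

```text
rails [ 258  259  122   12 1098] ((453.6354675292969, -324.7452697753906), (54.45724868774414, 2.292670726776123), 87.9509048461914) [ 453.5 -323.2   30.2]
rails [208 265  32  44 937] ((463.72003173828125, -368.86322021484375), (19.7924747467041, 11.097607612609863), 15.785798072814941) [ 462.4 -368.7   28.9]
rails [400 266  32  44 936] ((467.8186340332031, -280.3757629394531), (10.480876922607422, 19.627792358398438), 71.20734405517578) [ 466.8 -280.7   28.9]
rails [378 353  18  69 775] ((522.2813110351562, -292.5012512207031), (8.331744194030762, 41.949424743652344), 87.16326141357422) [ 524.1 -293.4   29.5]
rails [242 360  15  66 619] ((522.4155883789062, -363.22711181640625), (7.31503963470459, 40.57699203491211), 87.44226837158203) [ 522.7 -362.5   29.7]
blocktop [  251   271   134   151 17848] ((487.15277099609375, -326.4365539550781), (54.92021179199219, 69.6884994506836), 86.40850830078125) [ 482.1 -326.8   50. ]
yaw y 87.52217625908615 11.45 [ 472.31561619 -325.98813149   13.07073697] 54.47528394520158 63.994091749191284
```

View pics/s4.png

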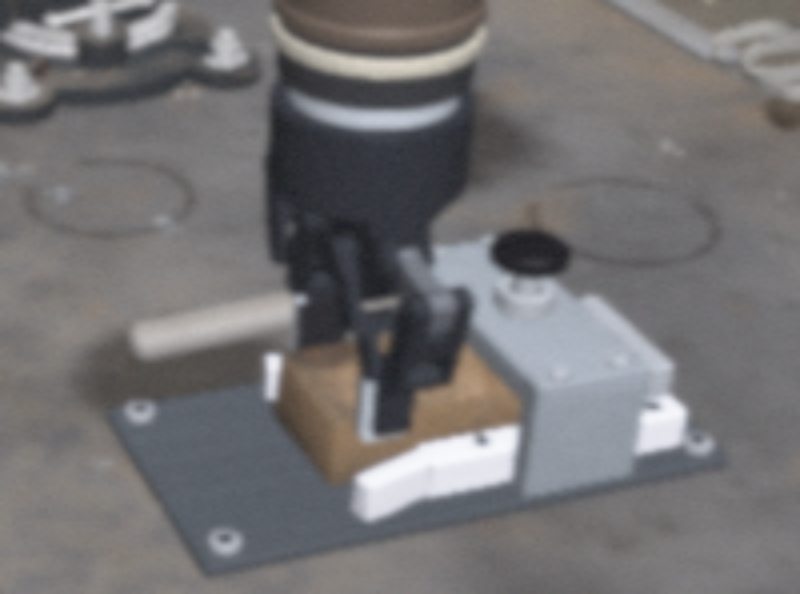

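The side view shows the block lying flat between the rails with its tail out, the lead end under the bridge and the chisel untouched. I release, rise, back off, close the fingers and push from behind.

>>> arm_command --pt "0 0 0 0" --pt "0 0 0 0" --pt "0 0 0 0" --pt "0 0 0 0" --pt "0 0 0 0" --hand 80

```text
time_s: 11.97
tcp_pos: [470.5, -325.8, 13.2]
ee_rot: [0.069, 3.141, -0.0]
wrist_force: [0.5, 0.4, 0.3]
width: 80.0
gripper_force: 0.0
```

>>> arm_command --pt "0 0 0.5 0" --pt "0 0 1 0" --pt "0 0 0.5 0" --pt "-0.75 0.032 0 0" --pt "-0.75 0.032 0 0"

```text
time_s: 12.38
tcp_pos: [426.6, -324.5, 74.4]
ee_rot: [0.067, 3.138, -0.003]
wrist_force: [-0.6, 0.1, -0.6]
width: 79.6
gripper_force: 0.0
```

>>> arm_command --pt "-0.2 0.008 0 0" --pt "0 0 0 0" --pt "0 0 0 0" --pt "0 0 0 0" --pt "0 0 0 0" --hand 0

```text
time_s: 12.8
tcp_pos: [420.4, -323.7, 72.9]
ee_rot: [0.068, 3.141, 0.0]
wrist_force: [0.5, -0.8, -0.5]
width: 19.1
gripper_force: 0.0
```

>>> arm_command --pt "0 0 -0.6 0" --pt "0 0 -0.6 0" --pt "0 0 0 0" --pt "0 0 0 0" --pt "0 0 0 0"

```text
time_s: 13.22
tcp_pos: [420.2, -323.7, 37.6]
ee_rot: [0.068, 3.141, -0.0]
wrist_force: [-0.1, -0.8, -0.5]
width: -0.3
gripper_force: 0.0
```

```bash
python3 - <<'E'
from h import *
o=env.get_obs();print(o['tcp_pos'],o['width'],o['wrist_force'],o['time_s'])
for n in ['side','wrist']:
    s=snap(n);P=cloud(s);hsv=cv2.cvtColor(s['pixels'],cv2.COLOR_BGR2HSV);cv2.imwrite(f'pics/p_{n}.png',s['pixels'])
    m=(s['depth']>0)&(hsv[...,1]>60)&(P[...,2]>44)&(P[...,2]<56)&(abs(P[...,0]-495)<60)&(abs(P[...,1]+326)<50);Q=P[m]
    print(n,m.sum(),Q.min(0),Q.max(0),cv2.minAreaRect(np.ascontiguousarray(Q[:,:2],dtype=np.float32)))
    D=P-np.array(o['tcp_pos']);m=(s['depth']>0)&(np.hypot(D[...,0],D[...,1])<40)&(P[...,2]>12)&(hsv[...,2]<70)&(hsv[...,1]<90);Q=P[m]
    print('finger low',np.percentile(Q[:,2],[0,1,5]),Q[Q[:,2]<60].min(0),Q[Q[:,2]<60].max(0))
E
```

```text
[ 420.15833007 -323.7032504    37.55936671] -0.2937228496449941 [-0.05159968 -0.83213906 -0.49766784] 13.2167
side 1100 [ 448.25993654 -357.78038714   44.08495797] [ 528.71862757 -300.71716371   52.60630091] ((488.964599609375, -329.2239074707031), (55.83212661743164, 80.54011535644531), 88.12577819824219)
finger low [ 14.59707499  79.19292532 111.63748868] [ 449.4577784  -314.02153718   14.59707499] [ 450.87787118 -301.39908149   16.50407169]
wrist 433 [ 449.10549044 -351.05916441   44.19411705] [ 494.0954007  -297.94680952   51.79288178] ((472.48516845703125, -325.9400939941406), (53.232540130615234, 43.329254150390625), 86.10601806640625)
finger low [ 12.13376062  74.26913417 101.6870899 ] [ 450.56637838 -349.16177628   12.13376062] [ 453.05061661 -298.52193856   44.7967677 ]
```

```bash
python3 - <<'E'
from h import *
o=env.get_obs();c=np.array(o['tcp_pos'])
for n in ['side','scene']:
    s=snap(n);P=cloud(s)
    D=P-c;m=(s['depth']>0)&(abs(D[...,0])<24)&(abs(D[...,1])<35);Q=P[m]
    for lo in range(12,120,6):
        q=Q[(Q[:,2]>=lo)&(Q[:,2]<lo+6)]
        if len(q): print(n,lo,len(q),(q.min(0)-c).round()[:2],(q.max(0)-c).round()[:2])
E
```

```text
side 54 1 [-5. -6.] [-5. -6.]
side 60 21 [-12. -10.] [11.  6.]
side 66 39 [-13. -14.] [10.  7.]
side 72 50 [-12. -15.] [10.  8.]
side 78 53 [-12. -16.] [10.  6.]
side 84 48 [-12. -16.] [9. 3.]
side 90 38 [-12. -16.] [6. 3.]
side 96 9 [-13. -12.] [-8.  6.]
side 102 48 [-15. -31.] [ 9. 27.]
side 108 83 [-16. -34.] [ 7. 33.]
side 114 45 [-14. -34.] [ 5. 33.]
scene 12 2 [  4. -15.] [21. 21.]
scene 18 2 [16. -9.] [19. 14.]
scene 30 2 [ 23. -16.] [24.  5.]
scene 60 9 [-11.  -7.] [9. 8.]
scene 66 10 [-13.  -1.] [-2. 15.]
scene 72 25 [-15. -18.] [10. 16.]
scene 78 21 [-14. -10.] [ 9. 18.]
scene 84 19 [-14. -14.] [ 9. 17.]
scene 90 21 [-17. -14.] [ 8. 15.]
scene 96 22 [-16. -11.] [ 4. 20.]
scene 102 20 [-15. -34.] [-5. 22.]
scene 108 43 [-17. -30.] [11. 31.]
scene 114 39 [-21. -31.] [10. 33.]
```

Shut tips are about 21 mm above the reported TCP. I lower by 34 mm and push.

>>> arm_command --pt "0 0 -0.6 0" --pt "0 0 -0.53 0" --pt "0 0 0 0" --pt "0 0 0 0"

```text
time_s: 13.75
tcp_pos: [419.2, -323.2, 3.1]
ee_rot: [-0.069, -3.14, -0.001]
wrist_force: [-0.5, -0.1, 0.5]
width: -0.3
gripper_force: 0.0
```

>>> arm_command --pt "0.3 -0.013 0 0" --pt "0.2 -0.009 0 0" --pt "0.15 -0.006 0 0" --pt "0.15 -0.006 0 0" --pt "0 0 0 0"

```text
time_s: 14.17
tcp_pos: [445.1, -324.9, 3.6]
ee_rot: [0.068, 3.14, -0.001]
wrist_force: [-0.4, 0.4, 0.0]
width: -0.2
gripper_force: 0.0
```

>>> arm_command --pt "0.1 -0.004 0 0" --pt "0.1 -0.004 0 0" --pt "0.1 -0.004 0 0" --pt "0 0 0 0"

```text
time_s: 14.5
tcp_pos: [453.2, -325.0, 3.1]
ee_rot: [0.069, 3.14, -0.0]
wrist_force: [0.2, -0.2, -0.5]
width: 0.0
gripper_force: 0.0
```

>>> arm_command --pt "0.1 -0.004 0 0" --pt "0.1 -0.004 0 0" --pt "0 0 0 0"

```text
time_s: 14.75
tcp_pos: [459.2, -325.3, 3.1]
ee_rot: [0.069, 3.14, -0.0]
wrist_force: [-0.4, 0.3, 0.4]
width: 0.1
gripper_force: 0.0
```

>>> arm_command --pt "0.05 -0.002 0 0" --pt "0.05 -0.002 0 0" --pt "0 0 0 0"

```text
time_s: 15.0
tcp_pos: [461.9, -325.3, 3.1]
ee_rot: [0.069, 3.141, -0.0]
wrist_force: [0.0, -0.2, 0.4]
width: 0.0
gripper_force: 0.0
```

```bash
cat > chk.py <<'E'
from h import *
o=env.get_obs();print(o['tcp_pos'],o['wrist_force'],o['time_s'])
s=snap('side');P=cloud(s);hsv=cv2.cvtColor(s['pixels'],cv2.COLOR_BGR2HSV)
w=(s['depth']>0)&(abs(P[...,0]-500)<70)&(abs(P[...,1]+326)<55)
m=w&(hsv[...,1]>60)&(P[...,2]>46)&(P[...,2]<56);Q=P[m];r=cv2.minAreaRect(np.ascontiguousarray(Q[:,:2],dtype=np.float32))
print('block top',r,Q.min(0),'visible from tail to bridge ~48 when home')
m=w&(P[...,2]>68)&(P[...,2]<80)&(hsv[...,1]<60);Q=P[m];Q=Q[abs(Q[:,1]+330)<45];print('bridge',np.percentile(Q[:,0],[1,99]))
E
python3 chk.py
```

```text
[ 461.87104396 -325.3306327     3.1020536 ] [ 0.03844067 -0.19312649  0.43253235] 15.0
block top ((499.50018310546875, -330.8460388183594), (52.846736907958984, 55.881195068359375), 88.20326232910156) [ 470.96111788 -358.04575273   46.00729036] visible from tail to bridge ~48 when home
bridge [447.56855358 568.60644005]
```

Still about 4 mm to go; I continue with small steps until the force rises.

>>> arm_command --pt "0.05 -0.002 0 0" --pt "0.05 -0.002 0 0" --pt "0 0 0 0"

```text
time_s: 15.3
tcp_pos: [463.4, -325.3, 3.0]
ee_rot: [-0.069, -3.138, 0.0]
wrist_force: [-4.7, 0.4, 2.8]
width: -0.4
gripper_force: 2.5
```

>>> arm_command --pt "0.04 -0.002 0 0" --pt "0 0 0 0"

```text
time_s: 15.47
tcp_pos: [463.3, -325.3, 3.0]
ee_rot: [-0.07, -3.136, 0.0]
wrist_force: [-9.3, 0.3, 7.0]
width: -0.2
gripper_force: 4.6
```

```bash
python3 chk.py
```

```text
[ 463.34658348 -325.28070357    3.00179496] [-9.25285045  0.29808599  6.96723612] 15.4667
block top ((499.9821472167969, -332.21875), (49.90066909790039, 53.59646987915039), 88.36807250976562) [ 472.67023981 -357.26013358   46.01291131] visible from tail to bridge ~48 when home
bridge [449.60705262 568.42944507]
```

The force says it is home. I back off, rise and go over the plunger.

>>> arm_command --pt "-0.2 0.009 0 0" --pt "-0.4 0.017 0 0" --pt "0 0 1 0" --pt "0 0 1 0" --pt "0 0 1 0"

```text
time_s: 15.93
tcp_pos: [446.6, -324.3, 93.7]
ee_rot: [-0.069, -3.14, -0.001]
wrist_force: [1.2, 0.2, 0.9]
width: -0.1
gripper_force: 0.0
```

>>> arm_command --pt "0 0 1 0" --pt "0.85 -0.04 0 0" --pt "0.85 -0.04 0 0" --pt "0.85 -0.04 0 0" --pt "0.8 -0.04 0 0"

```text
time_s: 16.35
tcp_pos: [549.2, -329.7, 123.7]
ee_rot: [0.069, 3.139, -0.001]
wrist_force: [-0.4, 0.0, 0.2]
width: 0.4
gripper_force: 0.0
```

>>> arm_command --pt "0 0 0 0" --pt "0 0 0 0" --pt "0 0 0 0"

```text
time_s: 16.6
tcp_pos: [547.4, -329.4, 122.8]
ee_rot: [-0.069, -3.14, -0.001]
wrist_force: [-0.1, 0.1, -0.5]
width: 0.2
gripper_force: 0.0
```

```bash
python3 chk.py; python3 - <<'E'
from h import *
o=env.get_obs();c=np.array(o['tcp_pos'])
for n in ['side','scene']:
    s=snap(n);P=cloud(s);cv2.imwrite(f'pics/q_{n}.png',cv2.resize(s['pixels'][230:430,300:500],None,fx=3,fy=3))
    D=P-c;m=(s['depth']>0)&(abs(P[...,0]-546)<30)&(abs(P[...,1]+330)<30);Q=P[m]
    for lo in range(92,180,5):
        q=Q[(Q[:,2]>=lo)&(Q[:,2]<lo+5)]
        if len(q): print(n,lo,len(q),q.min(0).round()[:2],q.max(0).round()[:2])
E
```

```text
[ 547.37310969 -329.35008658  122.83283298] [-0.12272687  0.08409411 -0.52102315] 16.6
block top ((500.7705078125, -330.38287353515625), (53.85009765625, 54.35961151123047), 87.72494506835938) [ 472.66767325 -357.25678833   46.03256262] visible from tail to bridge ~48 when home
bridge [519.59412514 568.45291607]
side 92 8 [ 540. -336.] [ 546. -330.]
side 97 5 [ 531. -343.] [ 554. -328.]
side 102 46 [ 530. -348.] [ 555. -324.]
side 107 135 [ 530. -348.] [ 560. -314.]
side 112 62 [ 533. -344.] [ 557. -320.]
side 142 8 [ 539. -337.] [ 555. -334.]
side 147 21 [ 535. -338.] [ 551. -324.]
side 152 38 [ 534. -344.] [ 553. -324.]
side 157 51 [ 534. -345.] [ 552. -316.]
side 162 52 [ 535. -345.] [ 554. -316.]
side 167 46 [ 535. -346.] [ 553. -325.]
side 172 48 [ 535. -345.] [ 553. -324.]
side 177 50 [ 535. -345.] [ 552. -317.]
```

View pics/q_side.png

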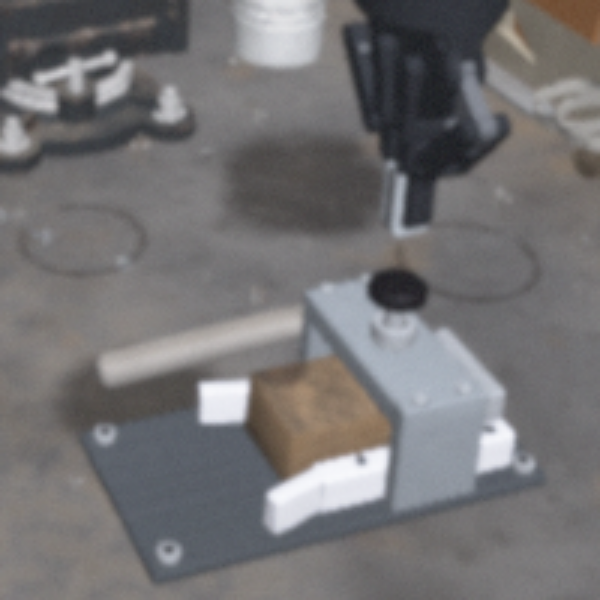

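The side view shows the block home with its tail protruding at (310,420). The shut fingertips at (405,225) are right above the plunger head at (397,290). I press.

>>> arm_command --pt "0 0 -0.4 0" --pt "0 0 -0.4 0" --pt "0 0 -0.1 0" --pt "0 0 0 0"

```text
time_s: 17.08
tcp_pos: [547.0, -329.2, 95.4]
ee_rot: [-0.07, -3.139, -0.001]
wrist_force: [0.5, -0.0, 0.2]
width: 0.0
gripper_force: 0.0
```

>>> arm_command --pt "0 0 -0.1 0" --pt "0 0 -0.1 0" --pt "0 0 0 0"

```text
time_s: 17.33
tcp_pos: [548.5, -329.7, 90.4]
ee_rot: [0.069, 3.14, -0.001]
wrist_force: [0.2, -0.3, 2.6]
width: 0.2
gripper_force: 1.0
```

>>> arm_command --pt "0 0 -0.1 0" --pt "0 0 0 0"

```text
time_s: 17.5
tcp_pos: [548.6, -329.8, 87.4]
ee_rot: [0.069, 3.14, -0.001]
wrist_force: [0.0, -0.9, 2.7]
width: 0.2
gripper_force: 1.7
```

>>> arm_command --pt "0 0 -0.1 0" --pt "0 0 0 0"

```text
time_s: 17.67
tcp_pos: [548.6, -329.8, 84.3]
ee_rot: [0.069, 3.14, -0.001]
wrist_force: [-0.5, -1.4, 5.0]
width: 0.1
gripper_force: 2.5
```

>>> arm_command --pt "0 0 -0.1 0" --pt "0 0 0 0"

```text
time_s: 17.83
tcp_pos: [548.6, -329.8, 82.2]
ee_rot: [0.069, 3.14, -0.002]
wrist_force: [-0.7, -0.4, 6.2]
width: 0.2
gripper_force: 3.0
```

>>> arm_command --pt "0 0 -0.06 0" --pt "0 0 0 0"

```text
time_s: 18.0
tcp_pos: [548.8, -329.9, 82.0]
ee_rot: [0.069, 3.138, -0.003]
wrist_force: [-4.5, 1.2, 15.1]
width: 0.2
gripper_force: 7.6
```

The force jumped to 15 N, so the plunger is at its stop. I hold briefly, release and retreat.

>>> arm_command --pt "0 0 -0.02 0" --pt "0 0 0 0" --pt "0 0 0 0"

```text
time_s: 18.25
tcp_pos: [548.8, -329.9, 81.9]
ee_rot: [0.069, 3.138, -0.003]
wrist_force: [-5.0, 1.2, 18.9]
width: -0.0
gripper_force: 9.1
```

>>> arm_command --pt "0 0 0.3 0" --pt "0 0 0.7 0" --pt "0 0 1 0" --pt "0 0 1 0" --pt "0 0 0 0"

```text
time_s: 18.67
tcp_pos: [550.2, -330.5, 174.8]
ee_rot: [0.069, 3.134, -0.006]
wrist_force: [0.1, 0.2, 1.1]
width: -0.1
gripper_force: 0.0
```

>>> arm_command --pt "0 0 0 0" --pt "0 0 0 0" --pt "0 0 0 0"

```text
time_s: 18.92
tcp_pos: [547.7, -329.1, 167.0]
ee_rot: [-0.069, -3.139, -0.002]
wrist_force: [-0.1, -0.4, -1.0]
width: -0.1
gripper_force: 0.0
```

```bash
python3 chk.py; python3 - <<'E'
from h import *
s=snap('side');P=cloud(s);m=(s['depth']>0)&(abs(P[...,0]-546)<25)&(abs(P[...,1]+330)<25)&(P[...,2]>85)&(P[...,2]<130);print('head top',np.percentile(P[m][:,2],[50,95]))
E
```

```text
[ 547.66381317 -329.0513288   166.95634879] [-0.05991528 -0.41660918 -0.97799742] 18.9167
block top ((500.3791198730469, -330.0495300292969), (53.50074005126953, 54.1307487487793), 87.84996032714844) [ 472.40569871 -357.56295885   46.05923358] visible from tail to bridge ~48 when home
bridge [519.62892466 568.44838317]
head top [108.76254965 112.95708498]
```

```bash
python3 -c "
from rig import env;print(env.job_done())"
```

```text
the job is handed in; nothing more can be done
None
```

The block is home against the end stop and lying flat. The plunger was pressed to its stop and is back up, and the job is handed in; no verdict was returned.

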